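# Line up the shoe-care containers by height

### The job

Line up the four shoe-care containers on the round cork marks by height, one standing upright and centred on each mark: the shortest on the mark nearest the grey caddy, then each taller than the last, with the tallest at the far end. Set them down rather than dropping them, and leave the shoe brush where it lies.

Things in the scene. Friction and masses are not known exactly. Their poses are not given: they have to be found in the camera images.
- tin_mid (a point): Flat closed steel polish tin, the shortest and widest container: 62 mm across, 28 mm high, about 90 g. Stands upright on the table at the start. This point is on its axis, half-way up; z points up its axis.
- jar_mid (a point): Squat amber glass cream jar with a black screw lid of nearly the same width: 50 mm across (lid 51 mm), 55 mm high, about 140 g. Stands upright on the table at the start. This point is on its axis, half-way up; z points up its axis.
- bottle_mid (a point): Small black plastic bottle, 85 mm high, about 130 g: a straight body 40 mm across up to 60 mm, a short shoulder, then a white cap 27 mm across. Stands upright on the table at the start. This point is on its axis, half-way up; z points up its axis.
- spray_mid (a point): Tallest container, a slim bare-aluminium spray can with a black overcap: 120 mm high, about 180 g, 45 mm across up to 90 mm, overcap 43 mm across above that. Stands upright on the table at the start. This point is on its axis, half-way up; z points up its axis.
- mark_a: Round cork mark, 70 mm across and 3 mm thick, fixed on a wooden strip (90 x 370 mm, 8 mm thick) that lies fixed on the table; its top is 11 mm above the table. Origin at the centre of its underside (8 mm above the table); one end of the row, next to mark_b; its y axis points along the row, from mark_d towards mark_a, as does that of every mark, and its x axis across the row, away from the robot. The marks are 85 mm apart in a straight row a, b, c, d.
- mark_b: Round cork mark, 70 mm across and 3 mm thick, fixed on a wooden strip (90 x 370 mm, 8 mm thick) that lies fixed on the table; its top is 11 mm above the table. Origin at the centre of its underside (8 mm above the table); second in the row, between mark_a and mark_c.
- mark_c: Round cork mark, 70 mm across and 3 mm thick, fixed on a wooden strip (90 x 370 mm, 8 mm thick) that lies fixed on the table; its top is 11 mm above the table. Origin at the centre of its underside (8 mm above the table); third in the row, between mark_b and mark_d.
- mark_d: Round cork mark, 70 mm across and 3 mm thick, fixed on a wooden strip (90 x 370 mm, 8 mm thick) that lies fixed on the table; its top is 11 mm above the table. Origin at the centre of its underside (8 mm above the table); the other end of the row, next to mark_c.
- caddy: Grey plastic caddy with a swing door on the front, 120 x 120 mm and 130 mm high, fixed. Origin at the centre of its underside. It stands beyond one end of the row of marks, about 160 mm from the nearest mark (over 350 mm from the farthest); which end changes from start to start. A low wooden shoe tree (215 mm long, 70 mm high) lies beyond the other end.
- brush: Blue plastic shoe brush, 150 x 50 mm, 38 mm high, lying loose on its black bristles among the containers, pointing roughly away from the robot. Origin at the centre of its underside, x along its length. To be left where it is. A small dauber (90 x 22 x 22 mm) lies between the two containers on the far left (+y); a grasp closing towards and away from the robot clears both.

How it is judged:
By the outcome, as a careful person would: the job done as asked, in the order asked, and still so for the second after the job is handed in, with the robot touching nothing.
It also fails if it takes over 112 s, if anything falls off the work surface, if the arm or the gripper's body presses on something with over 40 N, if the wrist force passes 120 N, or if a joint passes its speed limit or range.

### The arm

A 6-joint arm with a two-finger parallel gripper is mounted at the origin on the work surface. World frame = base frame: x ahead of the robot, y to its left, z up, the work surface at z = 0. Lengths are in m, angles in rad, forces in N, time in s.
With the tool pointing down it reaches from about 0.325 to 0.9 m from the base axis. Payload 6.1 kg.
Tool frame: the origin (TCP) lies at the very end of the fingers, on their centre line; the grasp point (between the pads) lies 19 mm behind it; z points along the fingers, y is the line along which they close (so a half turn about z gives the same grasp; the last joint's range is limited). The gripper opens to 87 mm and grips with 3 to 60 N. Pads are 19 mm wide; open, the fingers measure 117 mm over their backs; the gripper's body (75 mm by 190 mm) begins 51 mm behind the grasp point.
Start: joints at [-1.314, 0.22, 1.526, -0, 1.395, -0.126], TCP at [0.233, -0.58, 0.223] pointing down, gripper open.
Joint ranges: [-2.98, 2.98], [-0.91, 2.08], [0.09, 2.57], [-1.24, 4.39], [0.2, 2.65], [-2.68, 2.68]. Speed limits (rad/s): [2.57, 2.57, 3.01, 3.14, 3.14, 3.14].

### API

Orientations are given as a 3x3 rotation matrix whose columns are the frame's x, y, z axes.
In Python, from workcell import status, camera, camera_params, arm gives the robot as it stands.
- The arm moves only by the tool carry_out, never from a script. Its arguments are lists of equal length, an entry for each row: "fingers": the closure, from -1 (fully open) to 1 (shut), so that 0 is half open; "translation": the shift along the tool's x, y, z in units of 25 mm (1.0 is 25 mm), a list of three; "angular": the turn, a rotation vector about the tool's x, y, z in units of 6 degrees (1.0 is 6 degrees), a list of three. A call has 1 to 12 rows; each row is the pose to reach, as a shift and turn from the pose commanded when the call began, along the tool's axes at that moment; what a row does not reach only later rows make up. A row lasts 1/12 s, in which the tool goes at most 41.7 mm and 7.16 degrees, less where a joint would pass 70% of its speed; a pose out of reach is approached as far as the arm can. A call with a gripper value outside its range is refused whole. The fingers move at their own pace and stop on an object; "newtons" is the grip in N (left out, the last holds). Time passes only in rows, so rows that repeat a pose let the fingers close. It gives the time, the measured TCP pose, the force, the opening and the grip force at its end, in the units of the state.
- status.read_state(): the state, without advancing time (a new reading comes with each control period).
- camera(name): name is "scene" or "top" or "wrist"; returns (picture, depth): 420x560x3 uint8, red, green, blue; 420x560 float32, m along the optical axis (not along the pixel's ray), 0 where there is no reading.
- camera_params(name): a dict with "fx", "fy", "cx", "cy" (pixels), "distortion" ([k1, k2, p1, p2, k3] as OpenCV has them; the pictures are not rectified), "origin" and "rotation" of the camera in the world. Camera axes: x right, y down, z forward; pixel columns grow to the right and rows downward; lengths in m; the calibration is good to about 2 mm. A picture is of the moment at which its call begins: read the wrist's pose just before it. camera_params takes no time and is no camera call; for the wrist camera it gives the pose at the moment of the call.
- arm.close_job(): hands the job in; it is judged then, once.
The state is a dict: "time_s": time; "joint_positions": joint angles; "joint_velocities": joint speeds; "joint_efforts": joint torques, N m; "tool_pos": TCP position; "tool_rot": TCP orientation; "force": force on the tool from outside, world axes, zero at the start; "wrist_torque": the same for the moment, N m; "width": opening from 0.0 (shut) to 1.0 (fully open); "gripper_force": force on a finger pad.
Only numpy, scipy, OpenCV 4.12 (cv2) and the standard library are available. Lean on these libraries where they do the work, as an engineer would, in place of code of your own. Each camera call takes 0.05 s, during which the arm holds its last target. There are 200 camera calls.

## Working session

There is one attempt and no reset: what is moved stays moved. The work goes in short steps, Python scripts to look and compute and a tool call to move; the robot and the scene stay as the last step left them, time stands still between calls to the robot, and variables do not carry over. Pictures are saved under pics/ and viewed, at most 14 in all, crops included, and the job is handed in when it is done.

Besides the shell and the picture viewer there is one more tool, called after "Request:" by a JSON object that holds its "name" and its "arguments", one argument or row to a line. carry_out: Moves the arm, as the interface text tells. Its arguments: {"type":"object","properties":{"fingers":{"type":"array"},"translation":{"type":"array"},"angular":{"type":"array"},"newtons":{"type":"number"}},"required":["fingers","translation","angular"]}

```bash
mkdir -p pics; ls
python3 - <<'E'
from workcell import status,camera,camera_params
import cv2,numpy as np
for n in("scene","top"):
    p,d=camera(n);np.savez(f"{n}.npz",p=p,d=d);cv2.imwrite(f"pics/{n}.png",p[:,:,::-1]);print(n,camera_params(n))
print(status.read_state())
E
```

```text
pics
scene {'fx': 489.54185603156577, 'fy': 489.54185603156577, 'cx': 276.71792466147303, 'cy': 213.63764975352996, 'distortion': array([-0.06498059,  0.        ,  0.        ,  0.        ,  0.        ]), 'origin': array([ 1.20303491, -0.44933326,  0.76600698]), 'rotation': array([[ 0.6002281 ,  0.55314755, -0.57771447],
       [ 0.79953367, -0.39533159,  0.45217125],
       [ 0.02172864, -0.73330807, -0.67954922]])}
top {'fx': 411.46843658823144, 'fy': 411.46843658823144, 'cx': 274.8847221841657, 'cy': 217.19461288488748, 'distortion': array([-0.03434727,  0.        ,  0.        ,  0.        ,  0.        ]), 'origin': array([0.52018163, 0.03083979, 0.89828349]), 'rotation': array([[ 0.02885927, -0.99284043,  0.11590956],
       [-0.99947937, -0.03033522, -0.0109895 ],
       [ 0.01442696, -0.11553206, -0.99319898]])}
{'time_s': 0.1, 'joint_positions': array([-1.31410171e+00,  2.21137870e-01,  1.52749504e+00, -1.51774849e-05,
        1.39471272e+00, -1.26113627e-01]), 'joint_velocities': array([-0.00085037, -0.00067818, -0.00329337,  0.0009636 , -0.00083752,
       -0.00056936]), 'joint_efforts': array([ 9.04271856e-04, -4.95945311e+01, -3.88519478e+01,  7.02042296e-02,
        5.14298212e-02, -2.87092018e-05]), 'tool_pos': array([ 0.23329426, -0.57922071,  0.22155336]), 'tool_rot': array([[ 9.27618390e-01,  3.73528997e-01, -4.59507073e-04],
       [ 3.73529223e-01, -9.27616870e-01,  1.69174430e-03],
       [ 2.05669039e-04, -1.74093244e-03, -9.99998463e-01]]), 'force': array([-0.4305382 , -0.03716683,  0.07039316]), 'wrist_torque': array([-0.03534956,  0.06129391,  0.00356527]), 'gripper_force': 0.0, 'width': 0.9983866343734625}
```

View pics/top.png

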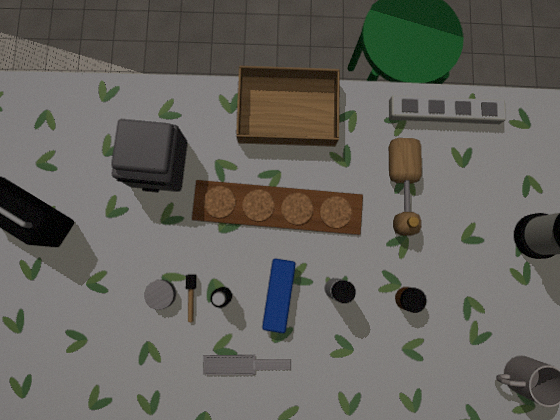

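View pics/scene.png

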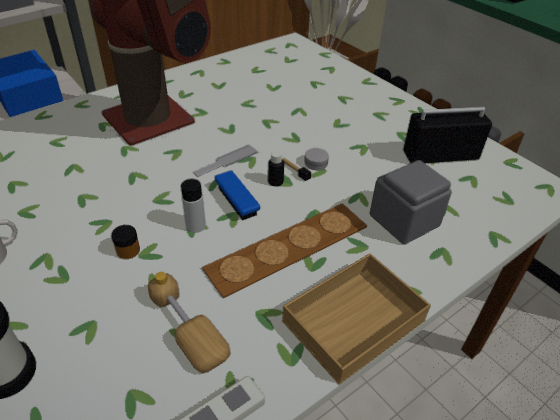

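The top view shows the caddy at (147,152), left (+y), so it is nearest mark_a. The marks are at about (220,202), (258,205), (297,208) and (336,212). Tin (160,294), dauber (191,298), bottle (221,297), brush (279,295), spray (343,292) and jar (411,299). The scene view agrees. So the order is tin→a, jar→b, bottle→c, spray→d.

```bash
cat > h.py <<'E'
import numpy as np,cv2
def cal(q):
    K=np.array([[q['fx'],0,q['cx']],[0,q['fy'],q['cy']],[0,0,1]]);return K,np.array(q['distortion'])
def ray_z(q,uv,z):
    K,D=cal(q);n=cv2.undistortPoints(np.array(uv,float).reshape(-1,1,2),K,D).reshape(-1,2)
    r=np.c_[n,np.ones(len(n))]@q['rotation'].T;o=q['origin'];return o+r*((z-o[2])/r[:,2])[:,None]
def cloud(q,d):
    h,w=d.shape;u,v=np.meshgrid(np.arange(w),np.arange(h));K,D=cal(q)
    n=cv2.undistortPoints(np.stack([u,v],-1).reshape(-1,1,2).astype(float),K,D).reshape(-1,2)
    return (np.c_[n,np.ones(len(n))]*d.reshape(-1,1)@q['rotation'].T+q['origin']).reshape(h,w,3)
E
python3 - <<'E'
from h import *
from workcell import camera_params
f=np.load("top.npz");q=camera_params("top");P=cloud(q,f['d'])
print("table z",np.median(P[320:340,100:300,2]), "n0",(f['d']==0).sum())
box=dict(tin=(140,275,180,315,.028),bottle=(205,280,238,312,.085),spray=(325,275,362,310,.120),jar=(392,282,432,318,.055),caddy=(105,110,190,195,.13))
for k,(a,b,c,d,z) in box.items():
    Q=P[b:d,a:c];m=np.abs(Q[...,2]-z)<.012;X=Q[m];(x,y),r=cv2.minEnclosingCircle(X[:,:2].astype(np.float32));v,u=np.nonzero(m)
    print(k,m.sum(),X.mean(0).round(4),"enc",round(x,4),round(y,4),round(r,4),"px",(u+a).mean().round(1),(v+b).mean().round(1), ray_z(q,[[(u+a).mean(),(v+b).mean()]],z).round(4))
print(ray_z(q,[[220,202],[258,205],[297,208],[336,212]],.011).round(4))
im=f['p'][175:325,135:435][:,:,::-1];im=cv2.resize(im,None,fx=2.66,fy=2.66,interpolation=cv2.INTER_CUBIC);cv2.imwrite("pics/c1.png",cv2.convertScaleAbs(im,alpha=1.5))
E
```

```text
table z 0.000318796695099266 n0 951
tin 735 [0.4533 0.2577 0.0278] enc 0.4534 0.259 0.0314 px 159.2 294.0 [[0.4533 0.2576 0.028 ]]
bottle 128 [0.4523 0.1269 0.0842] enc 0.4518 0.128 0.0129 px 218.6 298.6 [[0.4523 0.1268 0.085 ]]
spray 413 [ 0.4748 -0.1101  0.1195] enc 0.4741 -0.1112 0.0217 px 343.3 291.5 [[ 0.4748 -0.11    0.12  ]]
jar 511 [ 0.4588 -0.2651  0.0546] enc 0.4583 -0.2669 0.0259 px 413.2 299.3 [[ 0.4588 -0.265   0.055 ]]
caddy 2916 [0.7399 0.2809 0.1301] enc 0.7421 0.2831 0.0707 px 142.1 145.9 [[0.7398 0.2809 0.13  ]]
[[ 0.6534  0.1415  0.011 ]
 [ 0.6493  0.0585  0.011 ]
 [ 0.6454 -0.0266  0.011 ]
 [ 0.6392 -0.1119  0.011 ]]
```

View pics/c1.png

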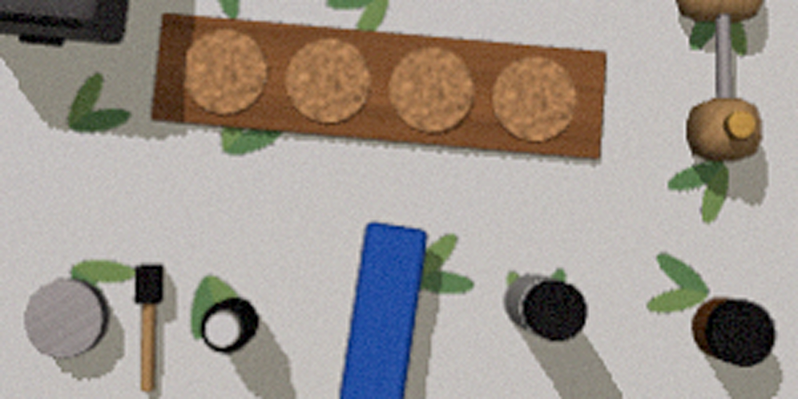

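The enlarged crop shows the marks at crop (226,72), (328,81), (431,90), (535,99) and the strip corners at (163,15), (606,52), (600,159), (152,121). The dauber lies at x≈149 between tin and bottle.

Run:
```python
from h import *
from workcell import camera_params
q=camera_params("top");S=lambda a:(np.array(a)+.5)/2.66-.5+[135,175]
M=ray_z(q,S([[226,72],[328,81],[431,90],[535,99]]),.011);C=ray_z(q,S([[163,15],[606,52],[600,159],[152,121]]),.008)
print(M.round(4),C.round(4),"centre strip",C.mean(0),"marks",M.mean(0))
d=C[0]+C[3]-C[1]-C[2];d/=np.linalg.norm(d);e=M[0]-M[3];print(np.linalg.norm(e)/3,np.degrees(np.arctan2(-d[0],d[1])),np.degrees(np.arctan2(-e[0],e[1])))
c=M.mean(0);print([(c+d*.085*k).round(4) for k in(1.5,.5,-.5,-1.5)])
q=camera_params("wrist");from workcell import status;s=status.read_state()
R=s['tool_rot'];print("cam in tool",R.T@(q['origin']-s['tool_pos']),"\n",R.T@q['rotation'])
```

```text
[[ 0.6539  0.1422  0.011 ]
 [ 0.649   0.0585  0.011 ]
 [ 0.6442 -0.026   0.011 ]
 [ 0.6394 -0.1115  0.011 ]] [[ 0.7004  0.1968  0.008 ]
 [ 0.6809 -0.1705  0.008 ]
 [ 0.5919 -0.1659  0.008 ]
 [ 0.612   0.2012  0.008 ]] centre strip [0.64629844 0.01539015 0.008     ] marks [0.64662642 0.01583753 0.011     ]
0.08471103664601161 -3.0862832159858256 -3.270431543341349
[array([0.6535, 0.1432, 0.011 ]), array([0.6489, 0.0583, 0.011 ]), array([ 0.6443, -0.0266,  0.011 ]), array([ 0.6398, -0.1115,  0.011 ])]
cam in tool [ 0.07493588 -0.00162149 -0.16343324] 
 [[-7.02370855e-04 -9.61482792e-01 -2.74864236e-01]
 [ 9.99999491e-01 -8.74536764e-04  5.03818009e-04]
 [-7.24791224e-04 -2.74863742e-01  9.61482916e-01]]
```

```bash
cat > go.py <<'E'
# python3 go.py x y z [yawdeg] -> units from measured pose to the target (tool y along world x, turned by yaw)
import sys,numpy as np
from scipy.spatial.transform import Rotation as Ro
from workcell import status
s=status.read_state();R=s['tool_rot'];a=list(map(float,sys.argv[1:]));yaw=a[3] if len(a)>3 else 0
T=Ro.from_euler('z',yaw,degrees=True).as_matrix()@np.array([[0,1,0],[1,0,0],[0,0,-1.]])
print("t",s['time_s'],"pos",s['tool_pos'].round(4),"w",round(s['width'],3),"f",s['force'].round(1),"j",s['joint_positions'].round(2))
print("trans",(R.T@(np.array(a[:3])-s['tool_pos'])/.025).round(2),"ang",(np.degrees(Ro.from_matrix(R.T@T).as_rotvec())/6).round(2))
E
python3 go.py .4586 -.266 .17
```

```text
t 0.1 pos [ 0.2333 -0.5792  0.2216] w 0.998 f [-0.4 -0.   0.1] j [-1.31  0.22  1.53 -0.    1.39 -0.13]
trans [13.04 -8.25  2.08] ang [-1.000e-02 -1.000e-02 -1.134e+01]
```

Request:
{"name": "carry_out", "arguments": {
  "fingers": [-1,-1,-1,-1,-1,-1,-1,-1,-1,-1,-1,-1],
  "translation": [
    [13.04,-8.25,2.0],
    [13.04,-8.25,2.0],
    [13.04,-8.25,2.0],
    [13.04,-8.25,2.0],
    [13.04,-8.25,2.0],
    [13.04,-8.25,2.0],
    [13.04,-8.25,2.0],
    [13.04,-8.25,2.0],
    [13.04,-8.25,2.0],
    [13.04,-8.25,2.0],
    [13.04,-8.25,2.0],
    [13.04,-8.25,2.0]
  ],
  "angular": [
    [0,0,-11.34],
    [0,0,-11.34],
    [0,0,-11.34],
    [0,0,-11.34],
    [0,0,-11.34],
    [0,0,-11.34],
    [0,0,-11.34],
    [0,0,-11.34],
    [0,0,-11.34],
    [0,0,-11.34],
    [0,0,-11.34],
    [0,0,-11.34]
  ]
}}

```text
time_s: 1.1
tool_pos: [0.4588, -0.2659, 0.1721]
tool_rot: [[-0.0, 1.0, -0.001], [1.0, 0.0, 0.0], [0.0, -0.001, -1.0]]
force: [-0.1, -0.5, 0.2]
width: 1.001
gripper_force: 0.0
```

```bash
python3 go.py .4586 -.266 .012
python3 - <<'E'
from workcell import status,camera,camera_params
from h import *
q=camera_params("wrist");p,d=camera("wrist");np.savez("w1.npz",p=p,d=d,**{k:q[k] for k in q});cv2.imwrite("pics/w1.png",p[:,:,::-1])
P=cloud(q,d);m=(abs(P[...,2]-.055)<.008);X=P[m];X=X[np.hypot(X[:,0]-.4586,X[:,1]+.266)<.05]
print(len(X),X.mean(0),cv2.minEnclosingCircle(X[:,:2].astype(np.float32)))
E
```

```text
t 1.1 pos [ 0.4588 -0.2659  0.1721] w 1.001 f [-0.1 -0.5  0.2] j [-0.67  0.04  1.83 -0.    1.28 -0.67]
trans [-0.  -0.   6.4] ang [-0.01 -0.    0.  ]
3237 [ 0.45638493 -0.26469209  0.05617208] ((0.4564148783683777, -0.2659114599227905), 0.025467539206147194)
```

View pics/w1.png

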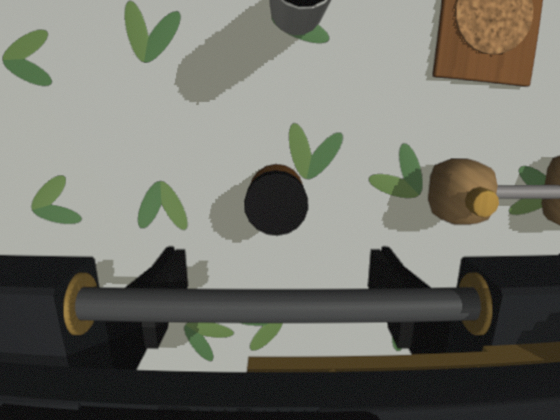

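The wrist view shows the jar lid at (276,204), midway between the fingers (175 and 385). It agrees with the top camera to within 2 mm.

Request:
{"name": "carry_out", "arguments": {
  "fingers": [-1,-1,-1,-1,-1,-1,-1,0.2,0.6,1,1,1],
  "translation": [
    [0,0,1.2],
    [0,0,2.6],
    [0,0,4],
    [0,0,5.2],
    [0,0,6],
    [0,0,6.4],
    [0,0,6.4],
    [0,0,6.4],
    [0,0,6.4],
    [0,0,6.4],
    [0,0,6.4],
    [0,0,6.4]
  ],
  "angular": [
    [0,0,0],
    [0,0,0],
    [0,0,0],
    [0,0,0],
    [0,0,0],
    [0,0,0],
    [0,0,0],
    [0,0,0],
    [0,0,0],
    [0,0,0],
    [0,0,0],
    [0,0,0]
  ],
  "newtons": 20
}}

```text
time_s: 2.15
tool_pos: [0.4596, -0.2672, 0.0138]
tool_rot: [[0.0, 1.0, 0.002], [1.0, -0.0, -0.001], [-0.001, 0.002, -1.0]]
force: [-0.5, 1.0, 0.4]
width: 0.706
gripper_force: 0.0
```

```bash
python3 go.py .649 .0583 .1
```

```text
t 2.15 pos [ 0.4596 -0.2672  0.0138] w 0.706 f [-0.5  1.   0.4] j [-0.68  0.25  1.92 -0.    0.97 -0.67]
trans [13.02  7.58 -3.45] ang [ 0.02  0.01 -0.  ]
```

Request:
{"name": "carry_out", "arguments": {
  "fingers": [1,1,1,1,1,1,1,1],
  "translation": [
    [0,0,0],
    [0,0,0],
    [0,0,0],
    [0,0,0],
    [0,0,0],
    [0,0,0],
    [0,0,0],
    [0,0,0]
  ],
  "angular": [
    [0,0,0],
    [0,0,0],
    [0,0,0],
    [0,0,0],
    [0,0,0],
    [0,0,0],
    [0,0,0],
    [0,0,0]
  ]
}}

```text
time_s: 2.82
tool_pos: [0.4588, -0.2668, 0.013]
tool_rot: [[0.0, 1.0, -0.0], [1.0, -0.0, -0.0], [-0.0, -0.0, -1.0]]
force: [-2.6, 0.4, 5.7]
width: 0.572
gripper_force: 20.0
```

```bash
python3 go.py .649 .0583 .09
```

```text
t 2.8167 pos [ 0.4588 -0.2668  0.013 ] w 0.572 f [-2.6  0.4  5.7] j [-0.68  0.25  1.92 -0.    0.97 -0.67]
trans [13.01  7.6  -3.08] ang [-0.  0. -0.]
```

Request:
{"name": "carry_out", "arguments": {
  "fingers": [1,1,1,1,1,1,1,1,1,1,1,1],
  "translation": [
    [0,0,-0.8],
    [0,0,-2],
    [0.7,0.4,-3.1],
    [2,1.17,-3.1],
    [3.4,2,-3.1],
    [4.9,2.86,-3.1],
    [6.4,3.74,-3.1],
    [7.9,4.6,-3.1],
    [9.4,5.5,-3.1],
    [10.9,6.37,-3.1],
    [12.2,7.1,-3.1],
    [13,7.6,-3.1]
  ],
  "angular": [
    [0,0,0],
    [0,0,0],
    [0,0,0],
    [0,0,0],
    [0,0,0],
    [0,0,0],
    [0,0,0],
    [0,0,0],
    [0,0,0],
    [0,0,0],
    [0,0,0],
    [0,0,0]
  ]
}}

```text
time_s: 3.82
tool_pos: [0.6497, 0.0623, 0.0892]
tool_rot: [[-0.001, 1.0, -0.0], [1.0, 0.001, 0.001], [0.001, -0.0, -1.0]]
force: [0.2, -0.8, -1.5]
width: 0.573
gripper_force: 20.0
```

```bash
python3 - <<'E'
from workcell import camera,camera_params
from h import *
q=camera_params("wrist");p,d=camera("wrist");cv2.imwrite("pics/w2.png",p[:,:,::-1])
q=camera_params("wrist");np.savez("w2.npz",p=p,d=d,**q)
E
python3 go.py .649 .0583 .0245
```

```text
t 3.8667 pos [0.6516 0.0657 0.0896] w 0.575 f [-0.8  1.8 -1.1] j [-0.02  0.41  1.55  0.    1.18 -0.03]
trans [-0.31 -0.11  2.6 ] ang [ 0.02 -0.03  0.03]
```

View pics/w2.png

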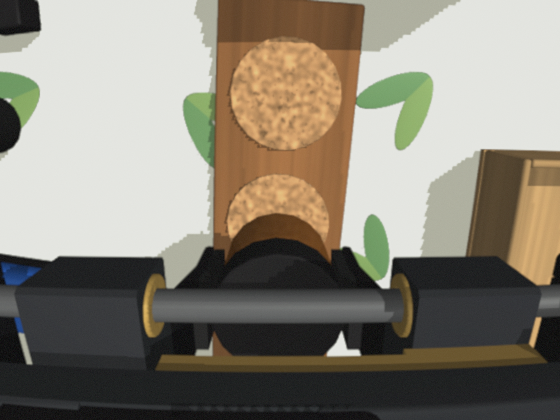

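The jar is held over mark_b, and mark_a's centre is at (286,93). The arm is still settling.

Request:
{"name": "carry_out", "arguments": {
  "fingers": [1,1,1,1,1],
  "translation": [
    [0,0,0],
    [0,0,0],
    [0,0,0],
    [0,0,0],
    [0,0,0]
  ],
  "angular": [
    [0,0,0],
    [0,0,0],
    [0,0,0],
    [0,0,0],
    [0,0,0]
  ]
}}

```text
time_s: 4.28
tool_pos: [0.6485, 0.057, 0.0899]
tool_rot: [[0.002, 1.0, -0.0], [1.0, -0.002, -0.0], [-0.0, -0.0, -1.0]]
force: [-0.4, -0.6, -2.3]
width: 0.57
gripper_force: 20.0
```

```bash
python3 go.py .649 .0583 .0245;python3 - <<'E'
from workcell import camera,camera_params
from h import *
q=camera_params("wrist");p,d=camera("wrist");q2=camera_params("wrist");np.savez("w2.npz",p=p,d=d,**q2)
print(q['origin']-q2['origin'])
g=cv2.cvtColor(p,cv2.COLOR_RGB2HSV);m=((g[...,0]<25)&(g[...,1]>70)&(g[...,2]>125)).astype(np.uint8);m[155:]=0;m[:,:215]=0;m[:,365:]=0
v,u=np.nonzero(cv2.morphologyEx(cv2.morphologyEx(m,cv2.MORPH_CLOSE,np.ones((7,7))),cv2.MORPH_OPEN,np.ones((9,9))));(c,r)=cv2.minEnclosingCircle(np.c_[u,v].astype(np.float32));print(c,r,u.mean(),v.mean())
print(ray_z(q,[[u.mean(),v.mean()]],.011),ray_z(q,[c],.011))
cv2.imwrite("pics/w3.png",p[:,:,::-1])
E
```

```text
t 4.2833 pos [0.6485 0.057  0.0899] w 0.57 f [-0.4 -0.6 -2.3] j [-0.03  0.4   1.56 -0.    1.18 -0.03]
trans [0.05 0.02 2.62] ang [-0.    0.   -0.02]
[-9.42437314e-05 -9.50034097e-05 -1.46023904e-04]
(287.0463562011719, 95.66044616699219) 91.1592788696289 285.9367292225201 93.29854036341972
[[0.65310315 0.13988627 0.011     ]] [[0.65380325 0.13844311 0.011     ]]
```

Request:
{"name": "carry_out", "arguments": {
  "fingers": [1,1,1,1,1,1,1,1],
  "translation": [
    [0,0,0.7],
    [0,0,1.5],
    [0,0,2.1],
    [0,0,2.35],
    [0,0,2.5],
    [0,0,2.58],
    [0,0,2.6],
    [0,0,2.6]
  ],
  "angular": [
    [0,0,0],
    [0,0,0],
    [0,0,0],
    [0,0,0],
    [0,0,0],
    [0,0,0],
    [0,0,0],
    [0,0,0]
  ]
}}

```text
time_s: 5.0
tool_pos: [0.6497, 0.0582, 0.0259]
tool_rot: [[0.001, 1.0, 0.001], [1.0, -0.001, -0.0], [-0.0, 0.001, -1.0]]
force: [-1.1, -0.0, -1.0]
width: 0.576
gripper_force: 20.0
```

```bash
python3 go.py .649 .0583 .0245
```

```text
t 5.0 pos [0.6497 0.0582 0.0259] w 0.576 f [-1.1 -0.  -1. ] j [-0.03  0.48  1.59 -0.    1.07 -0.03]
trans [ 0.   -0.03  0.06] ang [ 0.01  0.   -0.  ]
```

Request:
{"name": "carry_out", "arguments": {
  "fingers": [1,1,1,1],
  "translation": [
    [-0.03,0,0.04],
    [-0.05,0,0.08],
    [-0.05,0,0.1],
    [-0.05,0,0.1]
  ],
  "angular": [
    [0,0,0],
    [0,0,0],
    [0,0,0],
    [0,0,0]
  ]
}}

```text
time_s: 5.33
tool_pos: [0.6498, 0.057, 0.024]
tool_rot: [[0.0, 1.0, 0.002], [1.0, -0.0, -0.0], [-0.0, 0.002, -1.0]]
force: [-2.0, 0.2, 5.1]
width: 0.571
gripper_force: 20.0
```

Request:
{"name": "carry_out", "arguments": {
  "fingers": [-0.3,-0.5,-0.7,-1,-1,-1,-1,-1,-1,-1,-1,-1],
  "translation": [
    [0,0,0],
    [0,0,0],
    [0,0,0],
    [0,0,0],
    [0,0,0],
    [0,0,0],
    [0,0,-0.5],
    [0,0,-1.5],
    [0,0,-2.8],
    [0,0,-4.2],
    [0,0,-5],
    [0,0,-5]
  ],
  "angular": [
    [0,0,0],
    [0,0,0],
    [0,0,0],
    [0,0,0],
    [0,0,0],
    [0,0,0],
    [0,0,0],
    [0,0,0],
    [0,0,0],
    [0,0,0],
    [0,0,0],
    [0,0,0]
  ]
}}

```text
time_s: 6.33
tool_pos: [0.6531, 0.0569, 0.1558]
tool_rot: [[0.0, 1.0, 0.012], [1.0, -0.0, -0.0], [-0.0, 0.012, -1.0]]
force: [1.7, 0.4, 0.9]
width: 1.002
gripper_force: 0.0
```

```bash
python3 go.py .4525 .258 .12;python3 - <<'E'
from workcell import camera,camera_params
from h import *
q=camera_params("wrist");p,d=camera("wrist");cv2.imwrite("pics/w4.png",p[:,:,::-1])
P=cloud(q,d);m=(abs(P[...,2]-.066)<.008);X=P[m];X=X[np.hypot(X[:,0]-.649,X[:,1]-.058)<.05]
print(len(X),X.mean(0),cv2.minEnclosingCircle(X[:,:2].astype(np.float32)))
E
```

```text
t 6.3333 pos [0.6531 0.0569 0.1558] w 1.002 f [1.7 0.4 0.9] j [-0.03  0.33  1.52  0.    1.28 -0.03]
trans [ 8.04 -8.04  1.33] ang [ 0.11  0.   -0.  ]
3925 [0.64866091 0.05922657 0.06715978] ((0.6485006809234619, 0.057711515575647354), 0.02575436793267727)
```

View pics/w4.png

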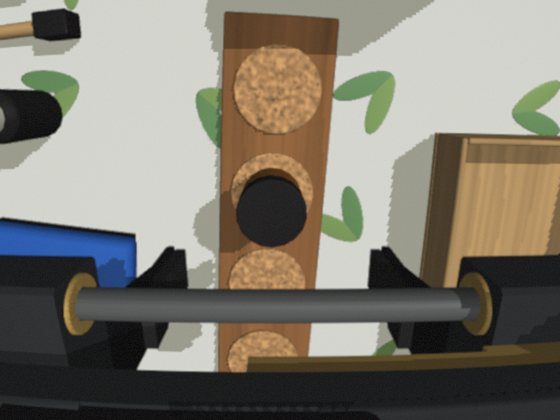

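Wrist view: the jar stands upright and centred on mark_b, lid at (272,211). Next is the tin.

Request:
{"name": "carry_out", "arguments": {
  "fingers": [-1,-1,-1,-1,-1,-1,-1,-1,-1,-1,-1,-1],
  "translation": [
    [0.6,-0.6,0],
    [1.6,-1.57,0],
    [2.7,-2.64,0],
    [3.8,-3.7,0.3],
    [4.9,-4.8,0.6],
    [6,-5.86,0.8],
    [7,-6.8,1],
    [7.7,-7.5,1.1],
    [8.04,-7.85,1.1],
    [8.04,-7.85,1.1],
    [8.04,-7.85,1.1],
    [8.04,-7.85,1.1]
  ],
  "angular": [
    [0,0,0],
    [0,0,0],
    [0,0,0],
    [0,0,0],
    [0,0,0],
    [0,0,0],
    [0,0,0],
    [0,0,0],
    [0,0,0],
    [0,0,0],
    [0,0,0],
    [0,0,0]
  ]
}}

```text
time_s: 7.38
tool_pos: [0.4538, 0.2574, 0.1202]
tool_rot: [[0.001, 1.0, 0.001], [1.0, -0.001, -0.0], [-0.0, 0.001, -1.0]]
force: [0.8, -0.7, 0.1]
width: 1.002
gripper_force: 0.0
```

```bash
python3 go.py .4525 .258 .007;python3 - <<'E'
from workcell import camera,camera_params
from h import *
q=camera_params("wrist");p,d=camera("wrist");cv2.imwrite("pics/w5.png",p[:,:,::-1])
P=cloud(q,d);m=(abs(P[...,2]-.028)<.006);X=P[m];X=X[np.hypot(X[:,0]-.4535,X[:,1]-.258)<.04]
print(len(X),X.mean(0),cv2.minEnclosingCircle(X[:,:2].astype(np.float32)))
E
```

```text
t 7.3833 pos [0.4538 0.2574 0.1202] w 1.002 f [ 0.8 -0.7  0.1] j [ 0.37  0.07  1.89 -0.    1.18  0.37]
trans [ 0.03 -0.06  4.53] ang [ 0.01  0.   -0.01]
5647 [0.45109418 0.26230077 0.02925278] ((0.4512151777744293, 0.2608634829521179), 0.03100322186946869)
```

View pics/w5.png

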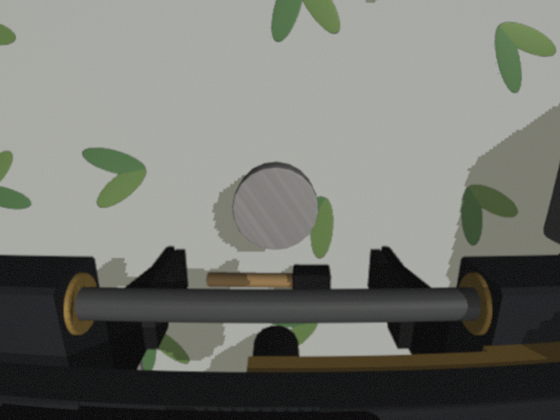

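Wrist view: the tin is at (275,206) between the fingers, and the dauber is clear at (270,280).

Request:
{"name": "carry_out", "arguments": {
  "fingers": [-1,-1,-1,-1,-1,-1,1,1,1,1,1,1],
  "translation": [
    [0.08,-0.04,0.8],
    [0.08,-0.04,1.9],
    [0.08,-0.04,3],
    [0.08,-0.04,3.9],
    [0.08,-0.04,4.35],
    [0.08,-0.04,4.5],
    [0.08,-0.04,4.5],
    [0.08,-0.04,4.5],
    [0.08,-0.04,4.5],
    [0.08,-0.04,4.5],
    [0.08,-0.04,4.5],
    [0.08,-0.04,4.5]
  ],
  "angular": [
    [0,0,0],
    [0,0,0],
    [0,0,0],
    [0,0,0],
    [0,0,0],
    [0,0,0],
    [0,0,0],
    [0,0,0],
    [0,0,0],
    [0,0,0],
    [0,0,0],
    [0,0,0]
  ],
  "newtons": 20
}}

```text
time_s: 8.43
tool_pos: [0.4527, 0.2605, 0.0088]
tool_rot: [[0.0, 1.0, 0.002], [1.0, -0.0, 0.001], [0.001, 0.002, -1.0]]
force: [0.2, -0.7, 6.1]
width: 0.699
gripper_force: 20.0
```

Request:
{"name": "carry_out", "arguments": {
  "fingers": [1,1,1,1],
  "translation": [
    [0,0,0],
    [0,0,0],
    [0,0,0],
    [0,0,0]
  ],
  "angular": [
    [0,0,0],
    [0,0,0],
    [0,0,0],
    [0,0,0]
  ]
}}

```text
time_s: 8.77
tool_pos: [0.4527, 0.2605, 0.0087]
tool_rot: [[0.0, 1.0, 0.002], [1.0, -0.0, 0.001], [0.001, 0.002, -1.0]]
force: [-0.1, -0.6, 6.5]
width: 0.7
gripper_force: 20.0
```

```bash
python3 go.py .6533 .141 .07
```

```text
t 8.7667 pos [0.4527 0.2605 0.0087] w 0.7 f [-0.1 -0.6  6.5] j [ 0.37  0.24  1.94 -0.    0.95  0.37]
trans [-4.77  8.03 -2.44] ang [ 0.02 -0.01 -0.  ]
```

Request:
{"name": "carry_out", "arguments": {
  "fingers": [1,1,1,1,1,1,1,1,1,1,1,1],
  "translation": [
    [0,0,-0.8],
    [0,0,-2],
    [-0.3,0.5,-2.4],
    [-0.9,1.6,-2.4],
    [-1.65,2.8,-2.4],
    [-2.4,4.1,-2.4],
    [-3.1,5.3,-2.4],
    [-3.8,6.5,-2.4],
    [-4.35,7.4,-2.4],
    [-4.72,8.03,-2.4],
    [-4.72,8.03,-2.4],
    [-4.72,8.03,-2.4]
  ],
  "angular": [
    [0,0,0],
    [0,0,0],
    [0,0,0],
    [0,0,0],
    [0,0,0],
    [0,0,0],
    [0,0,0],
    [0,0,0],
    [0,0,0],
    [0,0,0],
    [0,0,0],
    [0,0,0]
  ]
}}

```text
time_s: 9.77
tool_pos: [0.6532, 0.1406, 0.0667]
tool_rot: [[0.002, 1.0, -0.0], [1.0, -0.002, -0.0], [-0.0, -0.0, -1.0]]
force: [0.3, 0.3, -0.5]
width: 0.703
gripper_force: 20.0
```

Request:
{"name": "carry_out", "arguments": {
  "fingers": [1,1,1],
  "translation": [
    [0,0,0],
    [0,0,0],
    [0,0,0]
  ],
  "angular": [
    [0,0,0],
    [0,0,0],
    [0,0,0]
  ]
}}

```text
time_s: 10.02
tool_pos: [0.6516, 0.1427, 0.0673]
tool_rot: [[-0.001, 1.0, -0.001], [1.0, 0.001, 0.0], [0.0, -0.001, -1.0]]
force: [0.4, 0.1, -1.5]
width: 0.703
gripper_force: 20.0
```

```bash
python3 go.py .6533 .1425 .0195
```

```text
t 10.0167 pos [0.6516 0.1427 0.0673] w 0.703 f [ 0.4  0.1 -1.5] j [0.1  0.46 1.53 0.   1.15 0.1 ]
trans [-0.01  0.07  1.91] ang [-0.01 -0.    0.01]
```

Request:
{"name": "carry_out", "arguments": {
  "fingers": [1,1,1,1,1,1,1,1,1],
  "translation": [
    [0,0.04,0.5],
    [0,0.04,1.1],
    [0,0.04,1.5],
    [0,0.04,1.75],
    [0,0.04,1.85],
    [0,0.04,1.91],
    [0,0.04,1.95],
    [0,0.04,1.97],
    [0,0.04,1.97]
  ],
  "angular": [
    [0,0,0],
    [0,0,0],
    [0,0,0],
    [0,0,0],
    [0,0,0],
    [0,0,0],
    [0,0,0],
    [0,0,0],
    [0,0,0]
  ]
}}

```text
time_s: 10.77
tool_pos: [0.6525, 0.1421, 0.0195]
tool_rot: [[0.0, 1.0, -0.003], [1.0, -0.0, -0.0], [-0.0, -0.003, -1.0]]
force: [-7.7, -0.5, 13.6]
width: 0.702
gripper_force: 20.0
```

Request:
{"name": "carry_out", "arguments": {
  "fingers": [-0.5,-0.6,-0.8,-1,-1,-1,-1,-1,-1,-1,-1,-1],
  "translation": [
    [0,0,-0.02],
    [0,0,-0.02],
    [0,0,-0.02],
    [0,0,-0.02],
    [0,0,-0.02],
    [0,0,-0.3],
    [0,0,-1],
    [0,0,-2.2],
    [0,0,-3.6],
    [0,0,-4.6],
    [0,0,-5],
    [0,0,-5]
  ],
  "angular": [
    [0,0,0],
    [0,0,0],
    [0,0,0],
    [0,0,0],
    [0,0,0],
    [0,0,0],
    [0,0,0],
    [0,0,0],
    [0,0,0],
    [0,0,0],
    [0,0,0],
    [0,0,0]
  ]
}}

```text
time_s: 11.77
tool_pos: [0.6559, 0.1422, 0.1477]
tool_rot: [[0.0, 1.0, 0.007], [1.0, -0.0, 0.001], [0.001, 0.007, -1.0]]
force: [-0.4, -0.6, 0.5]
width: 1.0
gripper_force: 0.0
```

```bash
python3 go.py .4515 .1275 .145;python3 - <<'E'
from workcell import camera,camera_params
from h import *
q=camera_params("wrist");p,d=camera("wrist");cv2.imwrite("pics/w6.png",p[:,:,::-1])
P=cloud(q,d);m=(abs(P[...,2]-.039)<.006);X=P[m];X=X[np.hypot(X[:,0]-.653,X[:,1]-.142)<.04]
print(len(X),X.mean(0),cv2.minEnclosingCircle(X[:,:2].astype(np.float32)))
E
```

```text
t 11.7667 pos [0.6559 0.1422 0.1477] w 1.0 f [-0.4 -0.6  0.5] j [0.1  0.38 1.47 0.   1.28 0.1 ]
trans [-0.59 -8.18  0.05] ang [ 0.07 -0.01 -0.  ]
5010 [0.65165864 0.14389762 0.04025191] ((0.651481032371521, 0.14263835549354553), 0.031126772984862328)
```

View pics/w6.png

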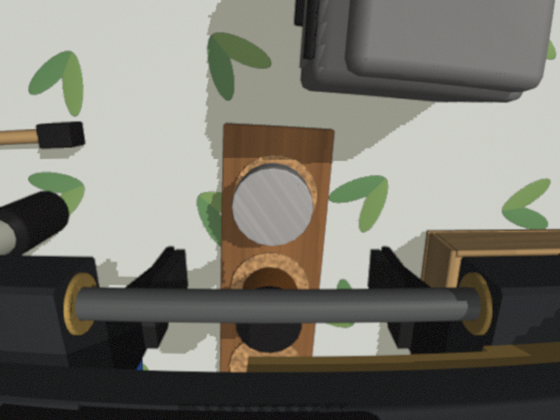

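Wrist view: the tin is on mark_a at (273,205), next to the jar, with the caddy clear. Next is the bottle.

Request:
{"name": "carry_out", "arguments": {
  "fingers": [-1,-1,-1,-1,-1,-1,-1,-1,-1,-1,-1,-1],
  "translation": [
    [0,-0.5,0],
    [-0.1,-1.6,0],
    [-0.2,-2.8,0],
    [-0.3,-4.1,0],
    [-0.4,-5.4,0],
    [-0.5,-6.6,0],
    [-0.6,-7.5,0],
    [-0.6,-8.05,0],
    [-0.6,-8.05,0],
    [-0.6,-8.05,0],
    [-0.6,-8.05,0],
    [-0.6,-8.05,0]
  ],
  "angular": [
    [0,0,0],
    [0,0,0],
    [0,0,0],
    [0,0,0],
    [0,0,0],
    [0,0,0],
    [0,0,0],
    [0,0,0],
    [0,0,0],
    [0,0,0],
    [0,0,0],
    [0,0,0]
  ]
}}

```text
time_s: 12.82
tool_pos: [0.4528, 0.127, 0.1427]
tool_rot: [[0.001, 1.0, -0.001], [1.0, -0.001, -0.0], [-0.0, -0.001, -1.0]]
force: [-0.2, 0.1, -0.7]
width: 0.997
gripper_force: 0.0
```

```bash
python3 go.py .4515 .1275 .025;python3 - <<'E'
from workcell import camera,camera_params
from h import *
q=camera_params("wrist");p,d=camera("wrist");cv2.imwrite("pics/w7.png",p[:,:,::-1])
P=cloud(q,d);m=(abs(P[...,2]-.085)<.006);X=P[m];X=X[np.hypot(X[:,0]-.452,X[:,1]-.128)<.04]
print(len(X),X.mean(0),cv2.minEnclosingCircle(X[:,:2].astype(np.float32)))
E
```

```text
t 12.8167 pos [0.4528 0.127  0.1427] w 0.997 f [-0.2  0.1 -0.7] j [ 0.11 -0.08  2.   -0.    1.22  0.11]
trans [ 0.02 -0.05  4.71] ang [-0.01  0.   -0.01]
1266 [0.45119654 0.13044912 0.0858883 ] ((0.45114657282829285, 0.12939463555812836), 0.012760743498802185)
```

Request:
{"name": "carry_out", "arguments": {
  "fingers": [-1,-1,-1,-1,-1,-1,-1,1,1,1,1,1],
  "translation": [
    [0.06,-0.04,0.7],
    [0.06,-0.04,1.7],
    [0.06,-0.04,2.9],
    [0.06,-0.04,3.9],
    [0.06,-0.04,4.5],
    [0.06,-0.04,4.7],
    [0.06,-0.04,4.7],
    [0.06,-0.04,4.7],
    [0.06,-0.04,4.7],
    [0.06,-0.04,4.7],
    [0.06,-0.04,4.7],
    [0.06,-0.04,4.7]
  ],
  "angular": [
    [0,0,0],
    [0,0,0],
    [0,0,0],
    [0,0,0],
    [0,0,0],
    [0,0,0],
    [0,0,0],
    [0,0,0],
    [0,0,0],
    [0,0,0],
    [0,0,0],
    [0,0,0]
  ],
  "newtons": 18
}}

```text
time_s: 13.87
tool_pos: [0.452, 0.1287, 0.0267]
tool_rot: [[0.0, 1.0, 0.002], [1.0, -0.0, 0.0], [0.0, 0.002, -1.0]]
force: [-1.3, -0.2, -0.6]
width: 0.707
gripper_force: 0.0
```

Request:
{"name": "carry_out", "arguments": {
  "fingers": [1,1,1,1,1,1,1,1,1],
  "translation": [
    [0,0,0],
    [0,0,0],
    [0,0,0],
    [0,0,0],
    [0,0,0],
    [0,0,0],
    [0,0,0],
    [0,0,0],
    [0,0,0]
  ],
  "angular": [
    [0,0,0],
    [0,0,0],
    [0,0,0],
    [0,0,0],
    [0,0,0],
    [0,0,0],
    [0,0,0],
    [0,0,0],
    [0,0,0]
  ]
}}

```text
time_s: 14.62
tool_pos: [0.4514, 0.1286, 0.0259]
tool_rot: [[0.001, 1.0, 0.0], [1.0, -0.001, 0.0], [0.0, 0.0, -1.0]]
force: [0.7, -1.0, 1.3]
width: 0.45
gripper_force: 18.0
```

```bash
python3 go.py .6443 -.027 .11
```

```text
t 14.6167 pos [0.4514 0.1286 0.0259] w 0.45 f [ 0.7 -1.   1.3] j [ 0.11  0.1   2.07 -0.    0.97  0.11]
trans [-6.22  7.72 -3.36] ang [ 0. -0. -0.]
```

Request:
{"name": "carry_out", "arguments": {
  "fingers": [1,1,1,1,1,1,1,1,1,1,1,1],
  "translation": [
    [0,0,-0.7],
    [0,0,-1.9],
    [0,0,-3],
    [-0.4,0.5,-3.36],
    [-1.2,1.5,-3.36],
    [-2.2,2.7,-3.36],
    [-3.2,3.95,-3.36],
    [-4.2,5.2,-3.36],
    [-5.2,6.45,-3.36],
    [-5.9,7.3,-3.36],
    [-6.22,7.72,-3.36],
    [-6.22,7.72,-3.36]
  ],
  "angular": [
    [0,0,0],
    [0,0,0],
    [0,0,0],
    [0,0,0],
    [0,0,0],
    [0,0,0],
    [0,0,0],
    [0,0,0],
    [0,0,0],
    [0,0,0],
    [0,0,0],
    [0,0,0]
  ]
}}

```text
time_s: 15.62
tool_pos: [0.6456, -0.0295, 0.1088]
tool_rot: [[0.003, 1.0, -0.0], [1.0, -0.003, -0.001], [-0.001, -0.0, -1.0]]
force: [-0.8, 0.7, -1.2]
width: 0.45
gripper_force: 18.0
```

Request:
{"name": "carry_out", "arguments": {
  "fingers": [1,1,1,1],
  "translation": [
    [0,0,0],
    [0,0,0],
    [0,0,0],
    [0,0,0]
  ],
  "angular": [
    [0,0,0],
    [0,0,0],
    [0,0,0],
    [0,0,0]
  ]
}}

```text
time_s: 15.95
tool_pos: [0.6433, -0.0259, 0.1097]
tool_rot: [[-0.001, 1.0, -0.001], [1.0, 0.001, 0.0], [0.0, -0.001, -1.0]]
force: [-0.4, -0.4, -1.5]
width: 0.453
gripper_force: 18.0
```

```bash
python3 go.py .6443 -.027 .0369;python3 - <<'E'
from workcell import camera,camera_params
import cv2
p,d=camera("wrist");cv2.imwrite("pics/w8.png",p[:,:,::-1])
E
```

```text
t 15.95 pos [ 0.6433 -0.0259  0.1097] w 0.453 f [-0.4 -0.4 -1.5] j [-0.16  0.36  1.57  0.    1.21 -0.16]
trans [-0.04  0.04  2.91] ang [-0.01 -0.    0.01]
```

View pics/w8.png

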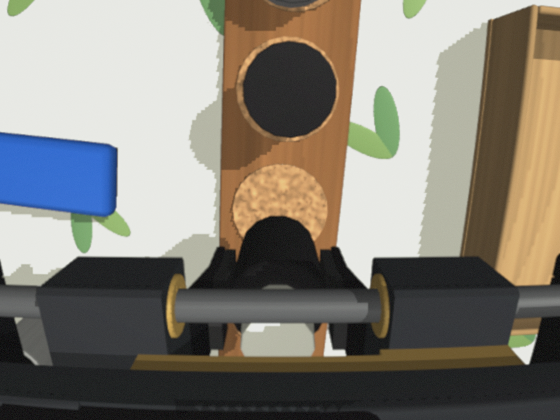

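Wrist view: the bottle is held upright and the jar is well centred on its mark at (290,90). Now lowering the bottle.

Request:
{"name": "carry_out", "arguments": {
  "fingers": [1,1,1,1,1,1,1,1,1,1],
  "translation": [
    [-0.02,0.02,0.6],
    [-0.02,0.02,1.4],
    [-0.02,0.02,2.1],
    [-0.02,0.02,2.5],
    [-0.02,0.02,2.7],
    [-0.02,0.02,2.8],
    [-0.02,0.02,2.87],
    [-0.02,0.02,2.91],
    [-0.02,0.02,2.93],
    [-0.02,0.02,2.93]
  ],
  "angular": [
    [0,0,0],
    [0,0,0],
    [0,0,0],
    [0,0,0],
    [0,0,0],
    [0,0,0],
    [0,0,0],
    [0,0,0],
    [0,0,0],
    [0,0,0]
  ]
}}

```text
time_s: 16.83
tool_pos: [0.6452, -0.0276, 0.0373]
tool_rot: [[0.0, 1.0, 0.001], [1.0, -0.0, -0.0], [-0.0, 0.001, -1.0]]
force: [1.1, -0.7, -2.2]
width: 0.45
gripper_force: 18.0
```

Request:
{"name": "carry_out", "arguments": {
  "fingers": [1,1,1,1],
  "translation": [
    [0,0,0.03],
    [0,0,0.05],
    [0,0,0.05],
    [0,0,0.05]
  ],
  "angular": [
    [0,0,0],
    [0,0,0],
    [0,0,0],
    [0,0,0]
  ]
}}

```text
time_s: 17.17
tool_pos: [0.6454, -0.0276, 0.037]
tool_rot: [[0.0, 1.0, 0.001], [1.0, -0.0, -0.0], [-0.0, 0.001, -1.0]]
force: [-2.2, 0.1, 5.9]
width: 0.45
gripper_force: 18.0
```

Request:
{"name": "carry_out", "arguments": {
  "fingers": [0,-0.3,-0.6,-1,-1,-1,-1,-1,-1,-1,-1,-1],
  "translation": [
    [0,0,0],
    [0,0,0],
    [0,0,0],
    [0,0,0],
    [0,0,0],
    [0,0,-0.3],
    [0,0,-1],
    [0,0,-2.2],
    [0,0,-3.6],
    [0,0,-4.8],
    [0,0,-5.4],
    [0,0,-5.4]
  ],
  "angular": [
    [0,0,0],
    [0,0,0],
    [0,0,0],
    [0,0,0],
    [0,0,0],
    [0,0,0],
    [0,0,0],
    [0,0,0],
    [0,0,0],
    [0,0,0],
    [0,0,0],
    [0,0,0]
  ]
}}

```text
time_s: 18.17
tool_pos: [0.6479, -0.028, 0.1768]
tool_rot: [[0.0, 1.0, 0.01], [1.0, -0.0, -0.002], [-0.002, 0.01, -1.0]]
force: [-0.6, -0.0, 0.0]
width: 0.997
gripper_force: 0.0
```

```bash
python3 go.py .474 -.1105 .17;python3 - <<'E'
from workcell import camera,camera_params
from h import *
q=camera_params("wrist");p,d=camera("wrist");cv2.imwrite("pics/w9.png",p[:,:,::-1])
P=cloud(q,d);m=(abs(P[...,2]-.096)<.006);X=P[m];X=X[np.hypot(X[:,0]-.645,X[:,1]+.027)<.04]
print(len(X),X.mean(0),cv2.minEnclosingCircle(X[:,:2].astype(np.float32)))
E
```

```text
t 18.1667 pos [ 0.6479 -0.028   0.1768] w 0.997 f [-0.6 -0.   0. ] j [-0.16  0.3   1.52  0.    1.31 -0.16]
trans [-3.3  -6.96  0.21] ang [ 0.09  0.01 -0.  ]
1053 [ 0.64441431 -0.02580976  0.09689972] ((0.6443892121315002, -0.026575805619359016), 0.012749004177749157)
```

Request:
{"name": "carry_out", "arguments": {
  "fingers": [-1,-1,-1,-1,-1,-1,-1,-1,-1,-1,-1,-1],
  "translation": [
    [-0.2,-0.5,0],
    [-0.7,-1.5,0],
    [-1.3,-2.6,0],
    [-1.9,-3.8,0],
    [-2.5,-5,0],
    [-3,-6.1,0],
    [-3.25,-6.65,0],
    [-3.33,-6.83,0],
    [-3.33,-6.83,0],
    [-3.33,-6.83,0],
    [-3.33,-6.83,0],
    [-3.33,-6.83,0]
  ],
  "angular": [
    [0,0,0],
    [0,0,0],
    [0,0,0],
    [0,0,0],
    [0,0,0],
    [0,0,0],
    [0,0,0],
    [0,0,0],
    [0,0,0],
    [0,0,0],
    [0,0,0],
    [0,0,0]
  ]
}}

```text
time_s: 19.22
tool_pos: [0.4746, -0.1102, 0.17]
tool_rot: [[-0.0, 1.0, -0.0], [1.0, 0.0, 0.0], [0.0, -0.0, -1.0]]
force: [0.2, -0.3, -0.2]
width: 0.996
gripper_force: 0.0
```

```bash
python3 go.py .474 -.1105 .06;python3 - <<'E'
from workcell import camera,camera_params
from h import *
q=camera_params("wrist");p,d=camera("wrist");cv2.imwrite("pics/w10.png",p[:,:,::-1])
P=cloud(q,d);m=(abs(P[...,2]-.12)<.006);X=P[m];X=X[np.hypot(X[:,0]-.474,X[:,1]+.111)<.04]
print(len(X),X.mean(0),cv2.minEnclosingCircle(X[:,:2].astype(np.float32)))
E
```

```text
t 19.2167 pos [ 0.4746 -0.1102  0.17  ] w 0.996 f [ 0.2 -0.3 -0.2] j [-0.39 -0.07  1.93  0.    1.28 -0.39]
trans [-0.01 -0.02  4.4 ] ang [-0. -0.  0.]
3713 [ 0.47344859 -0.10903923  0.12115824] ((0.47341829538345337, -0.11041069775819778), 0.021572725847363472)
```

View pics/w10.png

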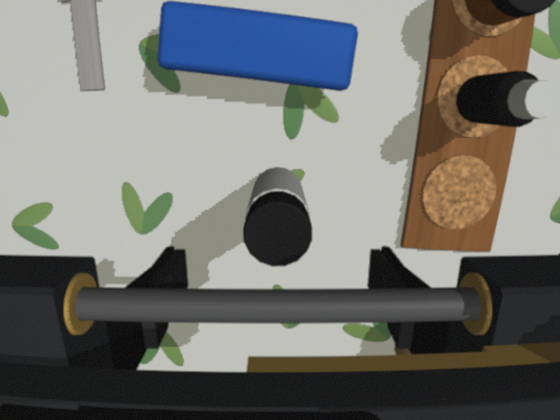

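Wrist view: the spray can's cap is at (278,228), centred between the fingers, and mark_d is empty at (459,191).

Request:
{"name": "carry_out", "arguments": {
  "fingers": [-1,-1,-1,-1,-1,-1,-1,1,1,1,1,1],
  "translation": [
    [0,0,0.6],
    [0,0,1.5],
    [0,0,2.5],
    [0,0,3.5],
    [0,0,4.2],
    [0,0,4.5],
    [0,0,4.5],
    [0,0,4.5],
    [0,0,4.5],
    [0,0,4.5],
    [0,0,4.5],
    [0,0,4.5]
  ],
  "angular": [
    [0,0,0],
    [0,0,0],
    [0,0,0],
    [0,0,0],
    [0,0,0],
    [0,0,0],
    [0,0,0],
    [0,0,0],
    [0,0,0],
    [0,0,0],
    [0,0,0],
    [0,0,0]
  ],
  "newtons": 22
}}

```text
time_s: 20.27
tool_pos: [0.4746, -0.111, 0.0588]
tool_rot: [[0.0, 1.0, 0.002], [1.0, -0.0, -0.001], [-0.001, 0.002, -1.0]]
force: [0.4, -0.6, -0.6]
width: 0.704
gripper_force: 0.0
```

Request:
{"name": "carry_out", "arguments": {
  "fingers": [1,1,1,1,1,1,1,1,1],
  "translation": [
    [0,0,0],
    [0,0,0],
    [0,0,0],
    [0,0,0],
    [0,0,0],
    [0,0,0],
    [0,0,0],
    [0,0,0],
    [0,0,0]
  ],
  "angular": [
    [0,0,0],
    [0,0,0],
    [0,0,0],
    [0,0,0],
    [0,0,0],
    [0,0,0],
    [0,0,0],
    [0,0,0],
    [0,0,0]
  ]
}}

```text
time_s: 21.02
tool_pos: [0.4741, -0.1108, 0.058]
tool_rot: [[0.0, 1.0, 0.0], [1.0, -0.0, -0.0], [-0.0, 0.0, -1.0]]
force: [-0.3, -0.6, 3.4]
width: 0.507
gripper_force: 22.0
```

```bash
python3 go.py .6397 -.112 .11
```

```text
t 21.0167 pos [ 0.4741 -0.1108  0.058 ] w 0.507 f [-0.3 -0.6  3.4] j [-0.39  0.08  2.02  0.    1.04 -0.39]
trans [-0.05  6.62 -2.08] ang [ 0.  0. -0.]
```

Request:
{"name": "carry_out", "arguments": {
  "fingers": [1,1,1,1,1,1,1,1,1,1,1,1],
  "translation": [
    [0,0,-0.6],
    [0,0,-1.5],
    [0,0.2,-2],
    [0,0.8,-2.1],
    [0,1.7,-2.1],
    [0,2.7,-2.1],
    [0,3.7,-2.1],
    [0,4.7,-2.1],
    [-0.03,5.6,-2.1],
    [-0.05,6.3,-2.1],
    [-0.05,6.62,-2.1],
    [-0.05,6.62,-2.1]
  ],
  "angular": [
    [0,0,0],
    [0,0,0],
    [0,0,0],
    [0,0,0],
    [0,0,0],
    [0,0,0],
    [0,0,0],
    [0,0,0],
    [0,0,0],
    [0,0,0],
    [0,0,0],
    [0,0,0]
  ]
}}

```text
time_s: 22.02
tool_pos: [0.6399, -0.1118, 0.1092]
tool_rot: [[0.0, 1.0, -0.001], [1.0, -0.0, 0.0], [0.0, -0.001, -1.0]]
force: [0.0, -0.2, -2.2]
width: 0.508
gripper_force: 22.0
```

Request:
{"name": "carry_out", "arguments": {
  "fingers": [1,1,1,1],
  "translation": [
    [0,0,0],
    [0,0,0],
    [0,0,0],
    [0,0,0]
  ],
  "angular": [
    [0,0,0],
    [0,0,0],
    [0,0,0],
    [0,0,0]
  ]
}}

```text
time_s: 22.35
tool_pos: [0.6386, -0.112, 0.1104]
tool_rot: [[0.001, 1.0, -0.0], [1.0, -0.001, 0.0], [0.0, -0.0, -1.0]]
force: [-0.3, 0.0, -1.6]
width: 0.509
gripper_force: 22.0
```

```bash
python3 go.py .6397 -.112 .069
```

```text
t 22.35 pos [ 0.6386 -0.112   0.1104] w 0.509 f [-0.3  0.  -1.6] j [-0.3   0.37  1.56 -0.    1.21 -0.29]
trans [0.   0.04 1.65] ang [-0.   -0.   -0.01]
```

Request:
{"name": "carry_out", "arguments": {
  "fingers": [1,1,1,1,1,1,1,1,1,1,1],
  "translation": [
    [0,0.02,0.4],
    [0,0.02,0.9],
    [0,0.02,1.25],
    [0,0.02,1.45],
    [0,0.02,1.55],
    [0,0.02,1.6],
    [0,0.02,1.64],
    [0,0.02,1.67],
    [0,0.02,1.7],
    [0,0.02,1.7],
    [0,0.02,1.7]
  ],
  "angular": [
    [0,0,0],
    [0,0,0],
    [0,0,0],
    [0,0,0],
    [0,0,0],
    [0,0,0],
    [0,0,0],
    [0,0,0],
    [0,0,0],
    [0,0,0],
    [0,0,0]
  ]
}}

```text
time_s: 23.27
tool_pos: [0.6402, -0.1121, 0.069]
tool_rot: [[0.0, 1.0, 0.001], [1.0, -0.0, -0.0], [-0.0, 0.001, -1.0]]
force: [-3.7, 1.3, 6.6]
width: 0.512
gripper_force: 22.0
```

In contact at 6.6 N. Releasing and rising clear.

Request:
{"name": "carry_out", "arguments": {
  "fingers": [-0.2,-0.5,-0.8,-1,-1,-1,-1,-1,-1,-1,-1,-1],
  "translation": [
    [0,0,0],
    [0,0,0],
    [0,0,0],
    [0,0,0],
    [0,0,0],
    [0,0,-0.3],
    [0,0,-1],
    [0,0,-2.2],
    [0,0,-3.5],
    [0,0,-4.6],
    [0,0,-5],
    [0,0,-5]
  ],
  "angular": [
    [0,0,0],
    [0,0,0],
    [0,0,0],
    [0,0,0],
    [0,0,0],
    [0,0,0],
    [0,0,0],
    [0,0,0],
    [0,0,0],
    [0,0,0],
    [0,0,0],
    [0,0,0]
  ]
}}

```text
time_s: 24.27
tool_pos: [0.6422, -0.1127, 0.1975]
tool_rot: [[0.0, 1.0, 0.007], [1.0, -0.0, -0.002], [-0.002, 0.007, -1.0]]
force: [0.5, -0.7, 0.0]
width: 1.001
gripper_force: 0.0
```

Request:
{"name": "carry_out", "arguments": {
  "fingers": [-1,-1,-1,-1,-1,-1,-1,-1,-1,-1,-1,-1],
  "translation": [
    [0,-0.5,0],
    [0,-1.5,0],
    [-0.5,-2.7,0],
    [-1.2,-3.9,0],
    [-2,-5,0],
    [-3,-6,0],
    [-4,-7,0],
    [-5,-7.6,0],
    [-5.6,-8,0],
    [-6,-8,0],
    [-6,-8,0],
    [-6,-8,0]
  ],
  "angular": [
    [0,0,0],
    [0,0,0],
    [0,0,0],
    [0,0,0],
    [0,0,0],
    [0,0,0],
    [0,0,0],
    [0,0,0],
    [0,0,0],
    [0,0,0],
    [0,0,0],
    [0,0,0]
  ]
}}

```text
time_s: 25.27
tool_pos: [0.4397, -0.2615, 0.1916]
tool_rot: [[0.001, 1.0, -0.001], [1.0, -0.001, 0.002], [0.002, -0.001, -1.0]]
force: [0.3, 0.8, -1.0]
width: 1.002
gripper_force: 0.0
```

Run:
```python
from workcell import camera,camera_params,status
from h import *
for n in("top","scene"):
    q=camera_params(n);p,d=camera(n)
    im=(p[170:320,150:410] if n=="top" else p[120:320,180:400])[:,:,::-1]
    cv2.imwrite(f"pics/f_{n}.png",cv2.resize(im,None,fx=2.8,fy=2.8,interpolation=cv2.INTER_CUBIC))
    if n=="top":
        P=cloud(q,d)
        for k,x,y,z in(("tin",.6533,.1415,.039),("jar",.649,.058,.066),("bottle",.6443,-.027,.096),("spray",.6397,-.112,.131)):
            X=P[abs(P[...,2]-z)<.007];X=X[np.hypot(X[:,0]-x,X[:,1]-y)<.05];print(k,len(X),X.mean(0).round(4))
print(status.read_state()['tool_pos'])
```

```text
tin 666 [0.6517 0.1419 0.0389]
jar 475 [0.6486 0.0574 0.0661]
bottle 130 [ 0.6441 -0.0271  0.096 ]
spray 399 [ 0.6395 -0.1117  0.1308]
[ 0.44017124 -0.26083072  0.19201783]
```

View pics/f_top.png

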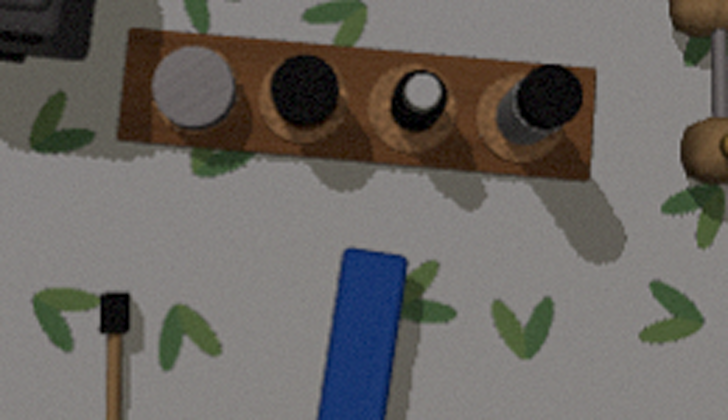

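View pics/f_scene.png

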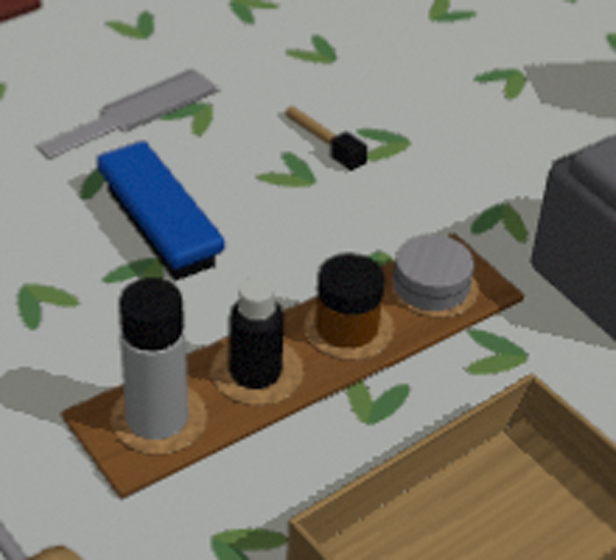

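The top view shows the tin (194,88), jar (305,92), bottle (420,98) and spray (540,105) standing on their marks within about 2 mm. The scene view confirms they are upright, with the brush where it was.

```bash
python3 -c "
from workcell import arm
print(arm.close_job())"
```

```text
the job is handed in; nothing more can be done
None
```

The job is handed in: tin, jar, bottle and spray can stand upright on marks a to d, shortest nearest the caddy, within about 2 mm of centre by the top camera at about 25 s, and the brush was not touched.

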